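# Index the closure carousel and drop the washed cap in with its like

### The arm

A 6-joint arm with a two-finger parallel gripper is mounted at the origin on the work surface. World frame = base frame: x ahead of the robot, y to its left, z up, the work surface at z = 0. Lengths are in mm, angles in degrees, forces in N, time in s.
With the tool pointing down it reaches from about 350 to 875 mm from the base axis. Payload 4.2 kg.
Tool frame: the origin (TCP) lies midway between the tips of the shut fingers; the grasp point (between the pads) lies 19 mm behind it; z points along the fingers, y is the line along which they close (so a half turn about z gives the same grasp; the last joint's range is limited). The gripper opens to 85 mm and grips with 20 to 120 N. Pads are 22 mm wide; open, the fingers measure 114 mm over their backs; the gripper's body (76 mm by 85 mm) begins 54 mm behind the grasp point. The pads swing forward as they close: fully open they stand 13 mm farther back than shut.
Start: joints at [79.045, 22.042, 0.453, 0, -68.411, -14.817], TCP at [271.707, 562.827, 231.312] pointing down, gripper open.
Joint ranges: [-179.83, 179.83], [-69.29, 118.12], [-61.27, 80.66], [-181.25, 117.63], [-171.15, -9.14], [-177.46, 177.46]. Speed limits (degrees/s): [159.86, 159.86, 180, 180, 180, 180].

### API

Orientations are given as [roll, pitch, yaw] about the fixed x, y, z axes, in that order (R = Rz(yaw) Ry(pitch) Rx(roll)).
In Python, from cell import ctrl gives the robot as it stands.
- The arm moves only by the shell command python3 jog.py 'ROWS'. ROWS is rows parted by semicolons, their numbers by spaces, 1 to 10 of them, each of 7 numbers: dx, dy, dz in mm, then a rotation vector rx, ry, rz in degrees, then the opening from 0.0 (shut) to 1.0 (fully open); each row is the pose to reach, as a shift and turn from the pose commanded when the command began, along the tool's axes at that moment; what a row does not reach only later rows make up. A row lasts 1/8 s, in which the tool goes at most 62.5 mm and 10.7 degrees, less where a joint would pass 70% of its speed; a pose out of reach is approached as far as the arm can. The fingers move at their own pace and stop on an object; the grip force is fixed at half the most. Time passes only in rows, so rows that do not move let the fingers close. It prints the time, the measured TCP pose, the force, the opening and the grip force at its end.
- ctrl.get_obs(): the state, without advancing time (a new reading comes with each control period).
- ctrl.get_image(name): name is "side" or "top" or "wrist"; returns the picture (400x640x3 uint8, blue, green, red); there is no depth.
- ctrl.camera_model(name): a dict with "fov_y" (degrees; the focal length in pixels is half the picture's height over the tangent of half this angle, whatever the lens; pixels are square), "cx", "cy" (the principal point, pixels), "cam_to_world" (4x4, takes a point from camera to world coordinates); the wrist camera has in their place "mount" (4x4, takes a point from camera to tool coordinates, whose origin is the TCP and whose axes are the flange's). Camera axes: x right, y up, looking along -z (the intrinsics and any distortion apply to the point x, -y, -z); pixel columns grow to the right and rows downward; lengths in mm; the calibration is good to about 2 mm. A picture is of the moment at which its call begins: read the wrist's pose just before it. camera_model takes no time and is no camera call.
- ctrl.hand_in(): hands the job in; it is judged then, once.
The state is a dict: "t": time; "joint_pos": joint angles; "joint_vel": joint speeds; "tau": joint torques, N m; "position": TCP position; "eef_rot": TCP orientation; "force": force on the tool from outside, world axes, zero at the start; "torque": the same for the moment, N m; "opening": opening from 0.0 (shut) to 1.0 (fully open); "finger_force": force on a finger pad.
Only numpy, scipy, OpenCV 4.12 (cv2) and the standard library are available. Lean on these libraries where they do the work, as an engineer would, in place of code of your own. Each camera call takes 0.05 s, during which the arm holds its last target. There are 200 camera calls.

### The job

A washed screw cap is lying on the drying pad and belongs in the closure carousel, in the bin that already holds a screw cap like it. Push the carousel's index knob in and turn it, place by place, until that bin stands under the chute and the knob has sprung fully out again, then drop the cap down the chute so that it comes to rest in that bin. Leave the other things on the bench where they are.

Things in the scene. Friction and masses are not known exactly. Their poses are not given: they have to be found in the camera images.
- unit: closure carousel, fixed, 280 x 425 mm, 150 mm high: round tub (260 mm across, 80 mm high), sloping knob console at its +y end, square steel chute at its -y end. A flat clear cover (top 83 mm above the bench) shuts the tub: bins are seen through it but filled only through the chute. Origin on the drum's vertical axis at bench level, z up
- chute_mouth (a point): centre of the chute's mouth, a 90 x 90 mm square opening 150 mm above the bench, edges along the unit's x and y; it narrows to a 62 x 62 mm throat straight below. It lies 80 mm from the carousel axis, towards the unit's -y
- chute_bin (a point): point on the bin floor (25 mm above the bench) straight below the chute mouth: the centre of whichever bin stands under the chute
- bezel: round aluminium plate under the index knob on the console's sloping face (35 degrees from level). Origin on the knob's axis at the face, about 98 mm above the bench; z out of the face along the knob's axis, 35 degrees from vertical, leaning to the unit's -x; x up the slope. Six dark tick marks, the thick one up the slope. Fixed to the unit
- index_knob (a joint): turn of the index knob about the bezel's z, rad, counter-clockwise positive seen from outside, 0 at the start. Locks at every 1.047 rad (60 degrees) from 0; turns either way without end, friction 0.06 N m. +1.047 moves every bin one place counter-clockwise seen from above. At value r the knob's bar grip lies along the direction r from the bezel's x (white line at that end)
- knob_push (a joint): how far the index knob is pushed in along its axis, m: 0 fully out, 0.010 at the stop. A spring pushes it out with about 4 N when out, 9 N at the stop. Out, the knob is locked (about 5 degrees of play); it turns freely once pushed in more than 0.006. Let go within 5 degrees of a lock position it springs fully out and locks; let go elsewhere it stays in and does not lock
- knob_grip (a point): point on the knob's axis inside the bar grip, moves with the knob. Knob when out: black skirt disc 64 mm across, 8 mm thick, upper side 20 mm above the face; on it a bar grip 54 mm long, 16 mm wide, 26 mm high, top 46 mm above the face. This point is 36 mm above the face
- cap: the washed screw cap to put away: black plastic, ribbed, plain flat cylinder 38 mm across, 24 mm high, 20 g, lying flat on the drying pad (a white sheet 3 mm thick, 190 x 200 mm). Origin at the centre of its underside, z up
- cap_in: a like screw cap, same size, loose in one of the carousel's bins; shows which bin is for screw caps. Origin at the centre of its underside
- plug_in: black winged plug, loose in another bin: round plug 25 mm across, 16 mm high, with a straight cross grip 48 x 12 x 12 mm on top, 28 mm high in all. Origin at the centre of its underside
- collar_in: black collar ring 38 mm across, 14 mm high, 26 mm hole, loose in another bin. Origin at the centre of its underside
- spare_plug: bystander: winged plug like the one in the bin, standing on the drying pad beyond the cap, at least 65 mm from the cap's centre. Origin at the centre of its underside
- oil_bottle: bystander: amber bottle 54 mm across, 115 mm high, standing. Origin at the centre of its underside
- beaker: bystander: glass beaker 68 mm across, 85 mm high, standing. Origin at the centre of its underside
- oil_jar: bystander: amber jar 60 mm across, 65 mm high, standing. Origin at the centre of its underside
- drum (a joint): turn of the aluminium drum in the tub about the unit's z, rad, counter-clockwise positive from above, 0 at the start. Six equal bins 60 degrees apart, one of them under the chute in every lock position; bin floors 25 mm, rims 70 mm above the bench, bin centres 80 mm from the axis, bins from 36 to 117 mm from it. Geared one to one to the index knob: joint value equal to index_knob's

How it is judged:
By the outcome, as a careful person would: the job done as asked, in the order asked, and still so for the second after the job is handed in, with the robot touching nothing.
It also fails if it takes over 70 s, if anything falls off the work surface, if the arm or the gripper's body presses on something with over 40 N, if the wrist force passes 120 N, or if a joint passes its speed limit or range.

## Working session

There is one attempt and no reset: what is moved stays moved. The work goes in short steps, Python scripts to look and compute and a shell command to move; the robot and the scene stay as the last step left them, time stands still between calls to the robot, and variables do not carry over. Pictures are saved under pics/ and viewed, at most 12 in all, crops included, and the job is handed in when it is done.

```bash
ls; mkdir -p pics
python3 - <<'E'
from cell import ctrl
import cv2
for n in("top","side"):
    m=ctrl.camera_model(n);print(n,m)
    cv2.imwrite(f"pics/{n}0.png",ctrl.get_image(n))
print(ctrl.camera_model("wrist"));print(ctrl.get_obs())
E
```

```text
cell.py
jog.py
pics
top {'fov_y': 53.106469756146, 'cx': 321.3954399245919, 'cy': 195.58163737464105, 'cam_to_world': array([[-2.73911150e-02,  9.97996639e-01, -5.70301212e-02,
         4.39623169e+02],
       [-9.99612610e-01, -2.76278370e-02, -3.36637038e-03,
         5.17157302e+01],
       [-4.93524522e-03,  5.69158196e-02,  9.98366783e-01,
         1.39513926e+03],
       [ 0.00000000e+00,  0.00000000e+00,  0.00000000e+00,
         1.00000000e+00]])}
side {'fov_y': 47.860135259196724, 'cx': 317.1794090800348, 'cy': 192.38378666154372, 'cam_to_world': array([[ 9.96486833e-01,  4.30846055e-02, -7.18171823e-02,
         4.29515938e+02],
       [-8.12804267e-02,  7.04213785e-01, -7.05320095e-01,
        -7.56775037e+02],
       [ 2.01862118e-02,  7.08679519e-01,  7.05241700e-01,
         9.62802584e+02],
       [ 0.00000000e+00,  0.00000000e+00,  0.00000000e+00,
         1.00000000e+00]])}
{'fov_y': 66.88320725154524, 'cx': 317.3421558751946, 'cy': 199.35914792951553, 'mount': array([[-3.70839400e-04,  9.60024665e-01,  2.79915175e-01,
         7.00963692e+01],
       [ 9.99999907e-0
[... 209 characters left out ...]
       1.00000000e+00]])}
{'t': 0.1, 'joint_pos': array([ 7.90452651e+01,  2.20864799e+01,  3.88945589e-01, -2.38884204e-02,
       -6.84117848e+01, -1.48155027e+01]), 'joint_vel': array([-0.04175627, -0.11268009,  0.26848261,  0.13722626, -0.17669852,
        0.08285888]), 'tau': array([-7.94247262e-04, -3.93323350e+01,  1.88928866e+01,  4.19797674e+00,
       -2.61948509e-03,  5.87271671e-06]), 'position': array([271.5031974 , 562.38101356, 230.34250255]), 'eef_rot': array([ 1.79888638e+02, -6.49613909e-03, -2.57790418e+01]), 'force': array([ 0.6787625 , -0.32950303, -0.55640195]), 'torque': array([-0.01755714,  0.04273099, -0.01617117]), 'finger_force': 0.0, 'opening': 0.9973280454174405}
```

View pics/top0.png

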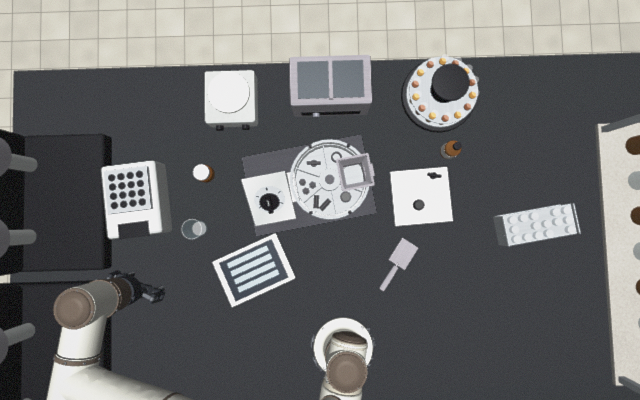

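View pics/side0.png

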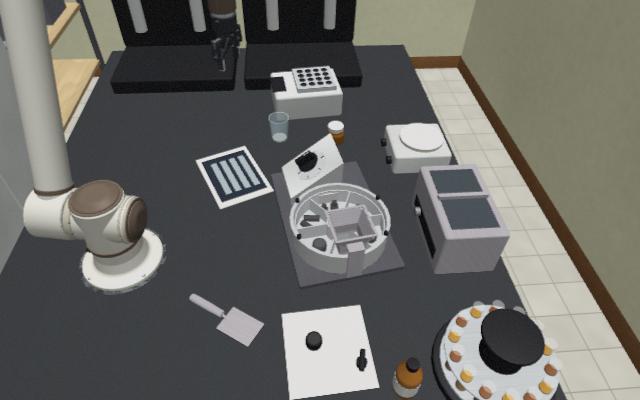

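The top view shows the carousel at about (330,178), knob at (269,202), chute at (355,172), cap at (418,205), and spare plug at (434,175). I'll zoom in.

Run:
```python
import cv2
a=cv2.imread("pics/top0.png")[132:238,240:380];b=cv2.imread("pics/side0.png")[125:285,265:405]
cv2.imwrite("pics/topc.png",cv2.resize(a,None,fx=5.5,fy=5.5,interpolation=cv2.INTER_CUBIC))
```

```text
(no output)
```

View pics/topc.png

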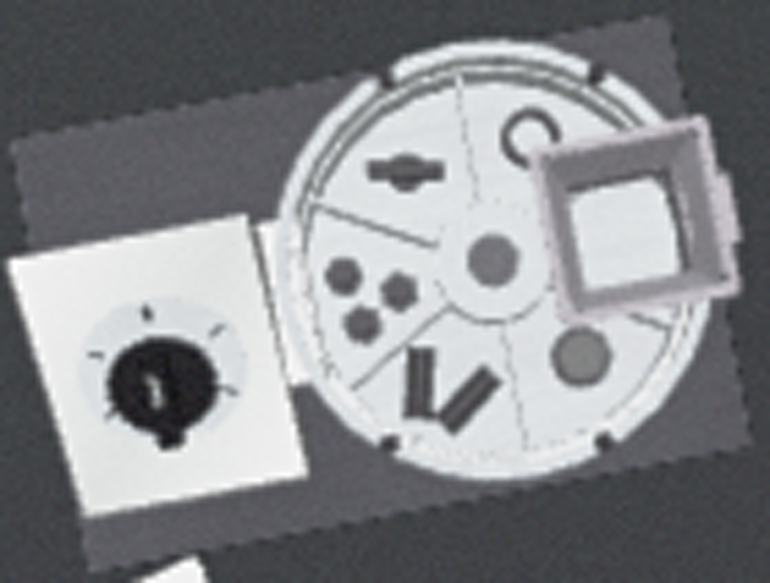

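In the crop, the solid disc (cap_in) is at (580,355), one bin clockwise from the chute (633,221). The collar is at (530,137) and the plug at (405,172). So the knob needs +60°. The knob is at (163,385) with its white line up the slope. Next I'll work out rough positions.

```bash
cat > h.py <<'E'
import numpy as np, cv2
from cell import ctrl
from scipy.spatial.transform import Rotation as R
def rpy(e): return R.from_euler('xyz',e,degrees=True)
def cam(n,obs=None):
    m=ctrl.camera_model(n)
    if n!="wrist": T=m["cam_to_world"]
    else:
        o=obs or ctrl.get_obs();W=np.eye(4);W[:3,:3]=rpy(o["eef_rot"]).as_matrix();W[:3,3]=o["position"];T=W@m["mount"]
    return m,T
def ray(mT,u,v):
    m,T=mT;f=200/np.tan(np.radians(m["fov_y"]/2))
    d=T[:3,:3]@np.array([(u-m["cx"])/f,-(v-m["cy"])/f,-1]);return T[:3,3],d/np.linalg.norm(d)
def onz(mT,u,v,z):
    c,d=ray(mT,u,v);return c+d*(z-c[2])/d[2]
def cross(r1,r2):
    A=np.eye(3)*0;b=np.zeros(3)
    for c,d in(r1,r2):P=np.eye(3)-np.outer(d,d);A=A+P;b=b+P@c
    x=np.linalg.solve(A,b);return x,[np.linalg.norm((np.eye(3)-np.outer(d,d))@(x-c)) for c,d in(r1,r2)]
def proj(mT,p):
    m,T=mT;f=200/np.tan(np.radians(m["fov_y"]/2));q=T[:3,:3].T@(np.array(p)-T[:3,3]);return m["cx"]-f*q[0]/q[2],m["cy"]+f*q[1]/q[2]
def delta(p,Rt,obs=None):
    "shift and rotvec in tool axes from present measured pose to p,Rt"
    o=obs or ctrl.get_obs();R0=rpy(o["eef_rot"])
    return np.round(R0.inv().apply(np.array(p)-o["position"]),1),np.round((R0.inv()*Rt).as_rotvec(degrees=True),1)
E
python3 - <<'E'
from h import *
T=cam("top");z=lambda u,v:(240+u/5.5-.5+.09,132+v/5.5-.5+.09)
ch=[onz(T,*z(*p),150) for p in[(530,157),(700,118),(737,290),(567,318)]]
for a,b in zip(ch,ch[1:]+ch[:1]):print("edge",(b-a).round(),np.linalg.norm(b-a).round(),np.degrees(np.arctan2(*(b-a)[1::-1])).round(1))
c=np.mean(ch,0);h=onz(T,*z(493,260),70);k=onz(T,*z(163,385),98);print("chute",c,"hub",h,"knob~",k)
print("angle unit y",np.degrees(np.arctan2(*(h-c)[1::-1])),np.linalg.norm((h-c)[:2]))
print("cap",onz(T,418.5,205,27),"spare",onz(T,433.5,175.5,20))
E
```

```text
edge [ 20. -97.   0.] 99.0 -78.6
edge [-99. -18.   0.] 100.0 -169.9
edge [-13.  97.   0.] 98.0 97.8
edge [92. 18.  0.] 94.0 11.2
chute [582.62702053 -50.40833115 150.        ] hub [570.24484099  28.6376219   70.        ] knob~ [498.87983663 225.89177384  98.        ]
angle unit y 98.90276884006853 80.00988103787658
cap [ 476.38936278 -274.32599778   27.        ] spare [ 576.78639472 -331.80344701   20.        ]
```

```bash
cat >> h.py <<'E'
def bez(yaw):
    c,s=np.cos(np.radians(yaw)),np.sin(np.radians(yaw));ux=np.array([c,s,0]);z=np.array([0,0,1.]);t=np.radians(35)
    zb=np.cos(t)*z-np.sin(t)*ux;xb=np.cos(t)*ux+np.sin(t)*z;yb=np.cross(zb,xb);return xb,yb,zb
def knobR(yaw,turn=0):
    xb,yb,zb=bez(yaw);return R.from_rotvec(zb*turn,degrees=True)*R.from_matrix(np.c_[-xb,yb,-zb])
E
python3 - <<'E'
from h import *
xb,yb,zb=bez(9.5);print(delta(np.array([492,226,98])+150*zb,knobR(9.5)))
E
```

```text
(array([274.6, 256.7,  10. ]), array([ 43.9, -14.1, 139. ]))
```

```bash
R="275 257 10 44 -14 139 1"; python3 jog.py '137 128 5 22 -7 70 1;275 257 10 44 -14 139 1;275 257 10 44 -14 139 1;275 257 10 44 -14 139 1;275 257 10 44 -14 139 1;275 257 10 44 -14 139 1;275 257 10 44 -14 139 1;275 257 10 44 -14 139 1;275 257 10 44 -14 139 1;275 257 10 44 -14 139 1'
python3 - <<'E'
from h import *
print(delta(np.array([492,226,98])+150*bez(9.5)[2],knobR(9.5)),ctrl.get_obs()["joint_pos"])
E
```

```text
t: 1.35
position: [409.0, 209.8, 221.6]
eef_rot: [-167.6, 25.2, -120.6]
force: [-0.8, -0.8, 0.2]
opening: 1.0
finger_force: 0.0
(array([-0.4,  2.8,  0.4]), array([13.3, -4.4, 43.7])) [  52.01505069   -7.03354762  -49.52285338   24.23338307  -22.89323823
 -105.75000334]
```

```bash
python3 jog.py '0 0 0 13 -4 44 1;0 0 0 13 -4 44 1;0 0 0 13 -4 44 1;0 0 0 13 -4 44 1;0 0 0 13 -4 44 1;0 0 0 13 -4 44 1'
python3 - <<'E'
from h import *
o=ctrl.get_obs()
cv2.imwrite("pics/w1.png",ctrl.get_image("wrist"))
print(delta(np.array([492,226,98])+150*bez(9.5)[2],knobR(9.5)),o["joint_pos"])
E
```

```text
t: 2.1
position: [415.3, 200.4, 240.2]
eef_rot: [179.9, 32.6, -169.8]
force: [-0.4, -0.6, -0.4]
opening: 0.997
finger_force: 0.0
(array([17.2, 11.8, 13.9]), array([ 0.6, -2.3,  0.3])) [  51.32776409   -8.43244731  -56.67160233   53.98970119  -25.87337778
 -177.37311918]
```

View pics/w1.png

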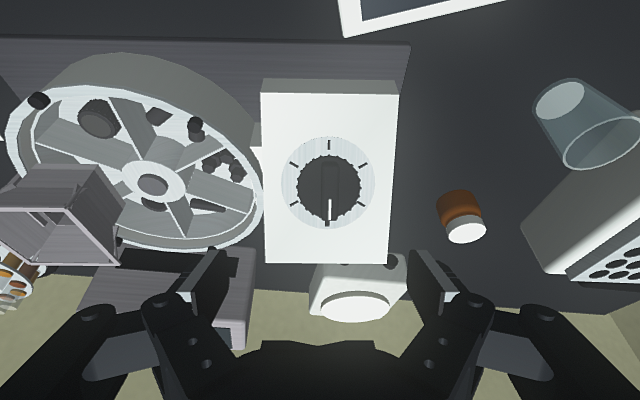

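The wrist view shows the bezel centre at about (327,184), with the white line at (330,210) on the up-slope side. The cap bin is at (100,118). Joint 6 is at its limit, so I'll use the half-turned grasp. First I'll triangulate.

```bash
cat > m.py <<'E'
from h import *
import sys
T=cam("top");W=cam("wrist");z=lambda u,v:(240+u/5.5-.5+.09,132+v/5.5-.5+.09)
print("bezel",cross(ray(T,*z(163.5,372)),ray(W,327.7,183.8)))
p=cross(ray(T,*z(163.5,372)),ray(W,327.7,183.8))[0]
# z=98 plane
print(onz(T,*z(163.5,372),98),onz(W,327.7,183.8,98))
xb,yb,zb=bez(9.5)
def onp(u,v):
    c,d=ray(W,u,v);return c+d*((p-c)@zb)/(d@zb)
L=[(329,143),(365,163),(365,206),(327,222),(288,206),(292,163)]
for q in L:
    x=onp(*q)-p;a,b=x@xb,x@yb;print(round(np.hypot(a,b),1),np.degrees(np.arctan2(b,a)).round(1))
g=cv2.imread("pics/w1.png");m=cv2.inRange(g,(225,225,225),(255,255,255));m[:75]=0;m[268:]=0;m[:,:255]=0;m[:,405:]=0
m=cv2.morphologyEx(m,cv2.MORPH_CLOSE,np.ones((9,9)));cs=max(cv2.findContours(m,0,2)[0],key=cv2.contourArea)
ap=cv2.approxPolyDP(cv2.convexHull(cs),8,True)[:,0];print(ap.tolist())
for a,b in zip(ap,np.roll(ap,-1,0)):
    x=onp(*b)-onp(*a);print(np.linalg.norm(x).round(),np.degrees(np.arctan2(x@yb,x@xb)).round(1))
E
python3 m.py
```

```text
bezel (array([506.27037781, 227.36817294,  99.40443055]), [np.float64(2.1061488143385017), np.float64(2.1061488143385083)])
[506.5507114  225.44314504  98.        ] [507.74246238 229.84089716  98.        ]
42.5 176.2
46.3 118.3
49.4 60.1
42.9 2.6
47.4 -58.5
41.5 -121.4
[[261, 93], [398, 95], [386, 263], [266, 262], [255, 200]]
136.0 89.6
181.0 -0.3
136.0 -90.5
73.0 -172.7
109.0 174.4
```

```bash
python3 jog.py '0 0 0 0 0 -50 1;0 0 0 0 0 -50 1;0 0 0 0 0 -50 1;0 0 0 0 0 -100 1;0 0 0 0 0 -100 1;0 0 0 0 0 -100 1;0 0 0 0 0 -100 1;0 0 0 0 0 -100 1;0 0 0 0 0 -100 1;0 0 0 0 0 -100 1'
cat >> h.py <<'E'
B=np.array([506.3,227.4,98.8]);YAW=9.5
def gR(turn=0): return knobR(YAW,turn)*R.from_euler('z',180,degrees=True)
E
python3 - <<'E'
from h import *
print(delta(B+150*bez(YAW)[2],gR()),ctrl.get_obs()["joint_pos"])
E
```

```text
t: 3.4
position: [415.4, 201.0, 240.2]
eef_rot: [-147.7, -5.3, -71.0]
force: [0.4, 0.2, 0.3]
opening: 1.0
finger_force: 0.0
(array([-11.2,   1.2,  20. ]), array([  1.1,   2.3, -79.2])) [ 51.26001807  -8.41211824 -56.71437063  54.19474776 -25.70836433
 -77.25717955]
```

```bash
python3 jog.py '-11 1 20 0 0 -40 1;-11 1 20 1 2 -79 1;-11 1 20 1 2 -79 1;-11 1 20 1 2 -79 1;-11 1 20 1 2 -79 1;-11 1 20 1 2 -79 1;-11 1 20 1 2 -79 1;-11 1 20 1 2 -79 1;-11 1 20 1 2 -79 1'
python3 - <<'E'
from h import *
o=ctrl.get_obs()
cv2.imwrite("pics/w2.png",ctrl.get_image("wrist"))
print(o["position"],o["eef_rot"],delta(B+150*bez(YAW)[2],gR()),o["joint_pos"])
E
```

```text
t: 4.53
position: [421.6, 212.9, 221.8]
eef_rot: [-179.6, -34.7, 9.0]
force: [0.1, 0.2, 0.3]
opening: 1.0
finger_force: 0.0
[421.62977771 212.92088283 221.75349345] [-179.61486575  -34.67499869    9.04158285] (array([-0.3, -0.2,  0. ]), array([-0.1,  0.3, -0.4])) [ 43.71678039  -5.83516941 -60.64728544  74.47022236 -19.28042851
 -13.1679517 ]
```

View pics/w2.png

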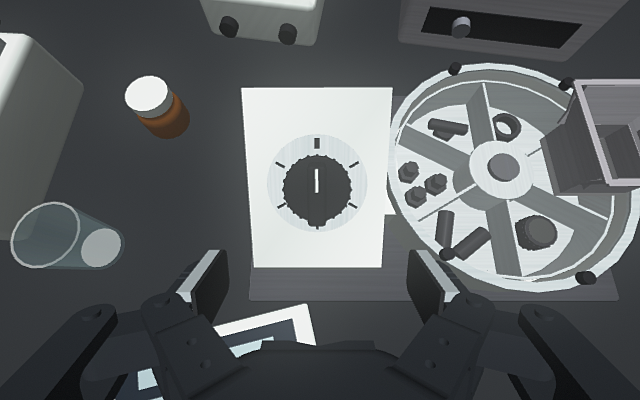

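The view from above shows the bezel centre at about (317.5,182.5), the thick tick at (317,143), the white line at (317,180), and cap_in at (536,233).

Run:
```python
from h import *
T=cam("top");W2=cam("wrist");W1=cam("wrist",dict(position=np.array([415.3,200.4,240.2]),eef_rot=[179.9,32.6,-169.8]))
z=lambda u,v:(240+u/5.5-.5+.09,132+v/5.5-.5+.09)
g=cv2.imread("pics/w2.png");h=cv2.cvtColor(g,cv2.COLOR_BGR2HSV)
print(g[182,275],g[182,255],g[100,300],g[150,345])
xs=g[182,250:390].tolist()
m=cv2.inRange(h,(0,12,120),(180,90,255));m[:120]=0;m[245:]=0;m[:,:255]=0;m[:,380:]=0
pts=cv2.findNonZero(m);print(cv2.fitEllipse(cv2.convexHull(pts)) if pts is not None else None)
r=[ray(W1,327.7,183.8),ray(W2,317.5,182.8),ray(T,*z(163.5,372))]
for i,j in((0,1),(1,2),(0,2)):print(cross(r[i],r[j]))
A=0;b=0
for c,d in r:P=np.eye(3)-np.outer(d,d);A=A+P;b=b+P@c
p=np.linalg.solve(A,b);print("all",p)
xb,yb,zb=bez(9.5)
for q in[(317,143),(353,164),(356,208),(317,228),(280,207),(280,164)]:
    c,d=ray(W2,*q);x=c+d*((p-c)@zb)/(d@zb)-p;print(round(np.hypot(x@xb,x@yb),1),np.degrees(np.arctan2(x@yb,x@xb)).round(1))
# chute mouth corner view in wrist, inner left corners
```

```text
[223 222 214] [235 237 233] [237 239 236] [223 222 214]
((316.7027282714844, 182.52413940429688), (96.39241790771484, 98.01026916503906), 102.85755157470703)
(array([507.23124107, 227.95184456,  99.02264455]), [np.float64(0.3450887061732677), np.float64(0.34508870617319765)])
(array([506.68684488, 226.37819603,  99.91263757]), [np.float64(1.202188235545565), np.float64(1.2021882355455413)])
(array([506.31975355, 226.64365171,  99.79248869]), [np.float64(1.4354837586749802), np.float64(1.4354837586748472)])
all [506.63569355 226.97796955  99.66545628]
39.4 1.0
39.1 -60.9
46.3 -124.1
47.5 178.3
45.8 122.2
41.7 62.1
```

```bash
sed -i 's/^B=.*/B=np.array([507,227.6,99.2]);YAW=9.5/' h.py
python3 - <<'E'
from h import *
print(delta(B+23*bez(YAW)[2],gR()))
E
python3 jog.py '0 0 40 0 0 0 0.7;0 0 80 0 0 0 0.7;0 0 100 0 0 0 0.7;0 0 100 0 0 0 0.7'
python3 - <<'E'
from h import *
print(delta(B+23*bez(YAW)[2],gR()))
E
```

```text
(array([  1.2,  -0. , 127.1]), array([-0.1,  0.3, -0.4]))
t: 5.08
position: [478.3, 230.1, 163.0]
eef_rot: [179.1, -32.6, 8.7]
force: [-1.1, -0.2, -0.7]
opening: 0.701
finger_force: 0.0
(array([-11.7,   6.3,  46. ]), array([ 1.3,  2.4, -0.6]))
```

```bash
python3 jog.py '0 0 0 0 0 0 0.7;0 0 0 0 0 0 0.7;0 0 0 0 0 0 0.7'
python3 - <<'E'
from h import *
print(delta(B+23*bez(YAW)[2],gR()),ctrl.get_obs()["joint_pos"])
E
```

```text
t: 5.45
position: [475.7, 232.2, 165.8]
eef_rot: [179.1, -32.9, 9.1]
force: [-0.2, 0.8, -0.5]
opening: 0.698
finger_force: 0.0
(array([-11.7,   8.8,  49.5]), array([ 1.1,  2.1, -0.3])) [ 22.56781231   5.13834656 -57.13991743 117.59649735  -9.19033224
 -39.27222251]
```

Joints 4 and 5 hit their limits because the tool lies almost along the forearm. I'll fit a small kinematic model from the recorded poses so I can pick a feasible tilt.

```bash
cat > kin.py <<'E'
from h import *
from scipy.optimize import least_squares
D=[([79.045,22.042,.453,0,-68.411,-14.817],(271.7,562.8,231.3),(180,0,-25.8)),
([52.015,-7.034,-49.523,24.233,-22.893,-105.75],(409,209.8,221.6),(-167.6,25.2,-120.6)),
([51.328,-8.432,-56.672,53.990,-25.873,-177.373],(415.3,200.4,240.2),(179.9,32.6,-169.8)),
([51.260,-8.412,-56.714,54.195,-25.708,-77.257],(415.4,201,240.2),(-147.7,-5.3,-71.0)),
([43.717,-5.835,-60.647,74.470,-19.280,-13.168],(421.63,212.92,221.75),(-179.61,-34.67,9.04)),
([22.568,5.138,-57.140,117.596,-9.190,-39.272],(475.7,232.2,165.8),(179.1,-32.9,9.1))]
E_=lambda a,x:R.from_euler(a,x,degrees=True)
def fk(j,k,s4=1,s6=1):
    off,h,a1,L2,o3,L3,d,w,L,*m=k
    r1=E_('z',j[0]+off);r2=r1*E_('y',j[1]);r3=r1*E_('y',j[1]-j[2]);r4=r3*E_('x',s4*j[3]);r5=r4*E_('y',-j[4]);r6=r5*E_('x',s6*j[5])
    p=np.array([0,0,h])+r1.apply([a1,d,0])+r2.apply([0,0,L2])+r3.apply([L3,0,o3])+r5.apply([L,0,w])
    return p,r6*R.from_rotvec(m)
def res(k,s4,s6):
    o=[]
    for j,p,e in D:
        q,r=fk(j,k,s4,s6);o+=[*(q-p)/3,*((r.inv()*rpy(e)).as_rotvec(degrees=True))]
    return np.array(o)
def fit():
    best=None
    for s4 in(1,-1):
        for s6 in(1,-1):
            for m in([0,np.pi/2,0],[1.2,1.2,1.2],[-1.2,1.2,-1.2],[2.2,0,2.2]):
                s=least_squares(res,[0,250,0,300,0,350,0,0,200]+m,args=(s4,s6),x_scale=[10,100,100,100,100,100,100,100,100,1,1,1],max_nfev=300)
                if best is None or s.cost<best[0]: best=(s.cost,s.x,s4,s6)
    return best
if __name__=="__main__":
    b=fit();print(b[0],b[1].round(2),b[2:]);print(np.abs(res(*b[1:])).reshape(-1,6).round(2))
    np.save("kin.npy",np.r_[b[1],b[2],b[3]])
E
python3 kin.py
```

```text
1179.492569200413 [   8.37 -481.87   44.93  816.6   302.59  -32.29 -212.45  140.39  372.21
    2.32   -2.68    2.35] (-1, -1)
[[11.19  0.04 11.74  0.26  1.02  1.09]
 [ 5.53 12.57 24.35  3.91  0.36  0.14]
 [ 5.41  1.16  0.56  4.81  1.27  0.22]
 [ 5.46  1.19  0.55  0.22  3.44  0.25]
 [ 0.7   1.65  4.67  4.47  0.67  0.46]
 [14.44 29.02  9.05  4.29  0.84  0.3 ]]
```

Run:
```python
from kin import *
def ro(k,s4,s6):
    o=[]
    for j,p,e in D:
        r=E_('z',j[0]+k[3])*E_('y',j[1]-j[2])*E_('x',s4*j[3])*E_('y',-j[4])*E_('x',s6*j[5])*R.from_rotvec(k[:3])
        o+=[*((r.inv()*rpy(e)).as_rotvec(degrees=True))]
    return np.array(o)
for s4 in(1,-1):
  for s6 in(1,-1):
    b=min((least_squares(ro,m+[0],args=(s4,s6)) for m in([0,1.57,0],[1.2,1.2,1.2],[-1.2,1.2,-1.2],[2.2,0,2.2])),key=lambda s:s.cost)
    print(s4,s6,b.cost,b.x.round(3));print(np.abs(b.fun).reshape(-1,3).round(1).tolist())
```

```text
1 1 23699.482671046502 [  0.549   1.624   0.382 -36.858]
[[0.7, 10.5, 130.5], [6.4, 2.7, 9.9], [14.7, 15.6, 92.9], [22.3, 3.4, 103.0], [25.8, 7.0, 82.8], [5.3, 1.1, 47.9]]
1 -1 15409.723128738211 [  1.288   1.196   0.922 -92.139]
[[3.6, 14.1, 94.3], [6.1, 10.8, 59.9], [12.3, 10.5, 4.3], [5.1, 5.4, 3.6], [3.2, 5.7, 39.0], [16.7, 25.0, 123.1]]
-1 1 17744.302780374535 [-0.082  1.576 -0.07   2.191]
[[0.6, 0.1, 52.6], [0.1, 0.6, 129.0], [1.6, 0.9, 87.9], [0.7, 0.3, 71.9], [0.6, 0.5, 56.3], [0.8, 0.3, 4.1]]
-1 -1 0.0030595154292520524 [-1.209  1.209 -1.209 -0.005]
[[0.0, 0.0, 0.0], [0.0, 0.0, 0.0], [0.0, 0.0, 0.0], [0.0, 0.0, 0.0], [0.0, 0.0, 0.0], [0.0, 0.0, 0.0]]
```

```bash
cat > kin2.py <<'E'
from h import *
from kin import D,E_
from scipy.optimize import least_squares
M=R.from_rotvec([-1.2092,1.2092,-1.2092])
LO=np.array([-179.83,-69.29,-61.27,-181.25,-171.15,-177.46]);HI=np.array([179.83,118.12,80.66,117.63,-9.14,177.46])
def basis(j):
    r1=E_('z',j[0]);r2=r1*E_('y',j[1]);r3=r1*E_('y',j[1]-j[2]);r4=r3*E_('x',-j[3]);r5=r4*E_('y',-j[4]);r6=r5*E_('x',-j[5])
    a=lambda r,i:r.as_matrix()[:,i]
    return np.c_[[0,0,1],a(r1,0),a(r1,1),a(r2,2),a(r3,0),a(r3,2),a(r4,1),a(r5,0),a(r5,2)],r6*M
A=np.vstack([basis(j)[0] for j,_,_ in D]);b=np.concatenate([p for _,p,_ in D])
K=np.linalg.lstsq(A,b,rcond=1e-6)[0]
def fk(j): B_,r=basis(j);return B_@K,r
def ik(p,Rt,j0):
    def f(j): q,r=fk(j);return np.r_[(q-p),(r.inv()*Rt).as_rotvec(degrees=True)*3]
    return least_squares(f,np.clip(j0,LO+.1,HI-.1),bounds=(LO,HI),x_scale=10)
if __name__=="__main__":print(K.round(1),np.abs(A@K-b).round(1))
E
python3 kin2.py
```

```text
[ 1.604e+02 -0.000e+00 -0.000e+00  5.649e+02  4.217e+02  1.000e-01
 -1.598e+02  2.977e+02  0.000e+00] [0. 0. 0. 0. 0. 0. 0. 0. 0. 0. 0. 0. 0. 0. 0. 0. 0. 0.]
```

The fit is exact. Now I'll search for IK branches for the knob grasp over the whole turn.

Run:
```python
from kin2 import *
xb,yb,zb=bez(YAW);rng=np.random.default_rng(0)
for flip in(0,180):
  for turn in(0,60):
    S=set()
    Rt=gR(turn)*E_('z',flip)
    for i in range(40):
        j0=np.r_[rng.uniform(-20,100),rng.uniform(-30,60),rng.uniform(-60,60),rng.uniform(-180,117),rng.uniform(-120,-10),rng.uniform(-170,170)]
        s=ik(B+15*zb,Rt,j0)
        S.add((round(s.cost**.5),*s.x.round().astype(int).tolist()))
    print(flip,turn,sorted(S)[:5])
print([ (t,) for t in ()])
```

```text
0 0 [(8, 8, 14, -47, -181, -9, -87), (16, 23, 12, -55, 118, -12, -40), (39, 17, 14, -30, -96, -9, 177), (201, 37, 80, -61, 96, -153, 177), (215, 180, -69, -61, -53, -171, 177)]
0 60 [(8, 8, 14, -47, -181, -9, -27), (16, 23, 12, -55, 118, -12, 20), (43, 30, 13, -30, -50, -9, -177)]
180 0 [(8, 8, 14, -47, -181, -9, 93), (16, 23, 12, -55, 118, -12, 140), (27, 37, 12, -52, 64, -11, -177), (184, 0, 12, -50, -181, -9, -177)]
180 60 [(8, 8, 14, -47, -181, -9, 153), (16, 23, 12, -55, 118, -12, -160), (40, 31, 15, -58, 118, -28, 177), (62, 5, 13, -48, -181, -9, -177)]
[]
```

```bash
cat >> kin2.py <<'E'
def grasp(turn,beta,flip=0,h=44,push=0):
    zb=bez(YAW)[2];G=B+(h-push)*zb
    Rt=gR(turn)*E_('y',beta)*E_('z',flip);return G+19*Rt.as_matrix()[:,2],Rt
E
python3 - <<'E'
from kin2 import *
seeds=[[44,-6,-50,74,-19,-13],[8,14,-40,-170,-15,-60],[51,10,-40,24,-30,-100],[20,14,-40,-100,-15,60],[44,-6,-50,74,-19,150]]
for flip in(0,180):
  for turn in(0,20,40,60):
    out=[]
    for b in range(-40,41,8):
        best=None
        for s0 in seeds:
            s=ik(*grasp(turn,b,flip,push=8),s0)
            if s.cost<.01:
                mg=min((s.x-LO).min(),(HI-s.x).min());
                if best is None or mg>best[0]:best=(mg.round(),s.x.round().astype(int).tolist())
        if best:out.append((b,best))
    print(flip,turn);[print("  ",o) for o in out]
E
```

```text
0 0
   (-40, (np.float64(44.0), [41, 23, -17, -3, -55, 61]))
   (-32, (np.float64(35.0), [43, 19, -24, 2, -44, 55]))
   (-24, (np.float64(23.0), [45, 16, -33, 12, -32, 44]))
   (-16, (np.float64(8.0), [44, 14, -46, 38, -18, 20]))
   (8, (np.float64(4.0), [6, 13, -47, -171, -13, -97]))
   (16, (np.float64(7.0), [6, 16, -53, -175, -30, -92]))
   (24, (np.float64(3.0), [6, 21, -58, -176, -48, -91]))
0 20
   (-40, (np.float64(40.0), [46, 24, -21, 10, -56, 63]))
   (-32, (np.float64(33.0), [47, 20, -28, 16, -45, 57]))
   (-24, (np.float64(24.0), [48, 17, -37, 26, -34, 48]))
   (-16, (np.float64(12.0), [44, 14, -48, 49, -21, 28]))
   (16, (np.float64(12.0), [4, 15, -45, -153, -22, -92]))
   (24, (np.float64(10.0), [1, 19, -51, -155, -39, -87]))
   (32, (np.float64(6.0), [-3, 26, -55, -154, -58, -82]))
   (40, (np.float64(3.0), [-5, 35, -58, -152, -76, -77]))
0 40
   (-40, (np.float64(34.0), [51, 25, -27, 24, -56, 64]))
   (-32, (np.float64(27.0), [51, 21, -34, 30, -46, 59]))
   (-24, (np.float64(19.0), [50, 18, -42, 40, -35, 51]))
   (-16, (np.float64(10.0), [43, 15, -51, 63, -24, 34]))
  
[... 1645 characters left out ...]
-24, (np.float64(19.0), [50, 18, -42, 40, -35, -129]))
   (-16, (np.float64(10.0), [43, 15, -51, 63, -24, -146]))
   (24, (np.float64(18.0), [3, 16, -40, -130, -27, 85]))
   (32, (np.float64(17.0), [-3, 21, -44, -132, -43, 94]))
   (40, (np.float64(15.0), [-7, 27, -46, -131, -58, 100]))
180 60
   (-40, (np.float64(27.0), [55, 25, -35, 39, -55, -116]))
   (-32, (np.float64(20.0), [53, 22, -41, 46, -46, -120]))
   (-24, (np.float64(14.0), [50, 18, -47, 58, -36, -128]))
   (-16, (np.float64(7.0), [41, 15, -54, 79, -26, -140]))
   (24, (np.float64(8.0), [14, 13, -30, -97, -18, 62]))
   (32, (np.float64(24.0), [4, 17, -33, -106, -33, 79]))
   (40, (np.float64(27.0), [-2, 21, -34, -108, -46, 87]))
```

```bash
cat > go.py <<'E'
import sys
from kin2 import *
# usage: turn beta push back
a=[float(x) for x in sys.argv[1:5]]
p,Rt=grasp(a[0],a[1],0,43,a[2]);p=p-a[3]*Rt.as_matrix()[:,2]
o=ctrl.get_obs();print(*delta(p,Rt,o),"j",o["joint_pos"].round(1),"ik",ik(p,Rt,[45,16,-33,12,-32,44]).x.round(1),"goal",p.round(1))
E
python3 go.py 0 -24 0 80
```

```text
[ 10.3  10.2 -27.1] [  1.  -21.9  -0.5] j [ 22.6   5.1 -57.1 117.6  -9.2 -39.3] ik [ 46.8   8.7 -28.2   9.5 -44.7  46.4] goal [471.2 221.6 194.3]
```

```bash
python3 jog.py '10 10 -60 0 0 0 0.7;10 10 -60 0 -10 0 0.7;10 10 -40 0 -22 0 0.7;10 10 -27 0 -22 0 0.7;10 10 -27 0 -22 0 0.7;10 10 -27 0 -22 0 0.7;10 10 -27 0 -22 0 0.7;10 10 -27 0 -22 0 0.7;10 10 -27 0 -22 0 0.7'; python3 go.py 0 -24 0 80
```

```text
t: 6.58
position: [471.3, 220.2, 193.2]
eef_rot: [179.1, -10.9, 8.7]
force: [-0.9, 0.5, -0.5]
opening: 0.699
finger_force: 0.0
[ 0.4 -1.4 -1.1] [ 1.1  0.1 -0.8] j [ 47.2   9.  -28.5  10.6 -45.   44.5] ik [ 46.8   8.7 -28.2   9.5 -44.7  46.4] goal [471.2 221.6 194.3]
```

Reachable now. I'll descend and then check the alignment.

```bash
python3 jog.py '0 -1 0 1 0 -1 0.7;0 -1 40 1 0 -1 0.7;0 -1 68 1 0 -1 0.7;0 -1 79 1 0 -1 0.7;0 -1 79 1 0 -1 0.7;0 -1 79 1 0 -1 0.7'; python3 go.py 0 -24 0 0
python3 - <<'E'
from h import *
cv2.imwrite("pics/w3.png",ctrl.get_image("wrist"))
E
```

```text
t: 7.32
position: [486.6, 223.6, 116.9]
eef_rot: [-179.9, -10.9, 9.7]
force: [-0.1, 0.9, 0.0]
opening: 0.699
finger_force: 0.0
[-0.5 -0.5  1. ] [-0.1  0.1  0.2] j [ 45.4  15.6 -33.   11.6 -32.9  45. ] ik [ 45.5  15.7 -33.3  12.  -32.7  44.4] goal [486.3 224.1 115.8]
```

View pics/w3.png

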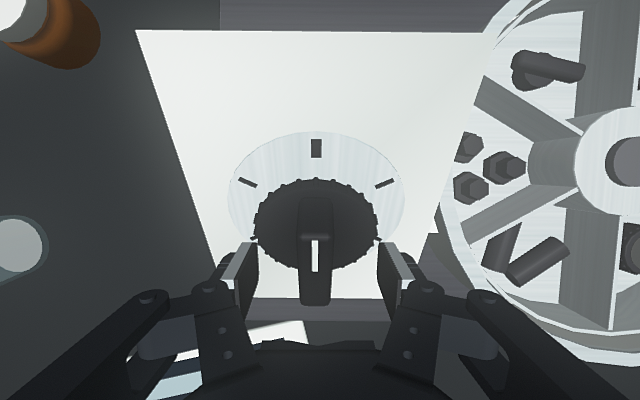

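The bar (x=317) is centred between the pads (257 and 378). Closing.

```bash
python3 jog.py '0 0 0 0 0 0 0;0 0 0 0 0 0 0;0 0 0 0 0 0 0;0 0 0 0 0 0 0;0 0 0 0 0 0 0;0 0 0 0 0 0 0'; python3 go.py 0 -24 0 0; python3 go.py 0 -24 9 0;python3 go.py 20 -24 9 0
```

```text
t: 8.12
position: [486.3, 224.4, 116.3]
eef_rot: [-179.9, -10.9, 9.7]
force: [-4.3, 3.9, 3.0]
opening: 0.172
finger_force: 61.3
[-0.2  0.2  0.5] [-0.2  0.1  0.2] j [ 45.4  15.7 -33.   11.6 -32.9  45. ] ik [ 45.5  15.7 -33.3  12.  -32.7  44.4] goal [486.3 224.1 115.8]
[3.4 0.3 8.7] [-0.2  0.1  0.2] j [ 45.4  15.7 -33.   11.6 -32.9  45. ] ik [ 45.1  16.7 -33.2  12.2 -31.7  44.5] goal [491.3 225.  108.4]
[3.9 2.9 8.5] [ -8.3   0.1 -18.1] j [ 45.4  15.7 -33.   11.6 -32.9  45. ] ik [ 47.8  17.5 -36.9  25.7 -33.6  47.9] goal [492.2 222.4 108.7]
```

```bash
python3 jog.py '1.8 0 4.1 0 0 0 0;3.6 0 8.1 0 0 0 0;3.6 0 8.1 0 0 0 0'; for t in 15 30 45 61; do python3 go.py $t -24 9 0; done
```

```text
t: 8.5
position: [491.3, 225.2, 109.2]
eef_rot: [-179.9, -10.9, 9.7]
force: [-6.8, 3.3, 6.6]
opening: 0.172
finger_force: 61.9
[0.1 2.2 0.6] [ -6.3   0.1 -13.5] j [ 45.   16.7 -32.9  11.8 -31.9  45.1] ik [ 47.2  17.3 -35.9  22.2 -33.2  47.1] goal [491.9 223.  108.6]
[0.8 4.1 0.3] [-12.4   0.1 -27.2] j [ 45.   16.7 -32.9  11.8 -31.9  45.1] ik [ 48.8  17.8 -39.2  33.  -34.3  49.3] goal [492.8 221.3 109. ]
[ 1.9  5.7 -0.2] [-18.5   0.  -40.9] j [ 45.   16.7 -32.9  11.8 -31.9  45.1] ik [ 49.6  18.1 -43.2  44.9 -35.1  51. ] goal [494.1 219.9 109.7]
[ 3.5  7.  -0.9] [-25.   -0.  -55.5] j [ 45.   16.7 -32.9  11.8 -31.9  45.1] ik [ 49.3  18.3 -47.7  59.  -36.1  52.3] goal [495.7 218.9 110.7]
```

```bash
python3 jog.py '0 1.1 0.3 -3.1 0 -6.8 0;0 2.2 0.3 -6.3 0 -13.5 0;0.4 3.1 0.2 -9.4 0 -20.3 0;0.8 4.1 0.1 -12.4 0 -27.2 0;1.3 4.9 0 -15.5 0 -34 0;1.9 5.7 -0.2 -18.5 0 -40.9 0;2.7 6.4 -0.5 -21.8 0 -48.2 0;3.5 7 -0.9 -25 0 -55.5 0;3.5 7 -0.9 -25 0 -55.5 0'; for t in 60 61.5; do python3 go.py $t -24 9 0; done; python3 go.py 60 -24 0 0
```

```text
t: 9.62
position: [495.5, 220.1, 110.7]
eef_rot: [149.8, 4.5, 63.1]
force: [-8.8, 4.2, 5.7]
opening: 0.17
finger_force: 62.2
[-1.1  0.5  0.4] [ 0.4 -0.2  1.2] j [ 49.3  18.3 -47.8  59.4 -35.9  52.2] ik [ 49.3  18.3 -47.4  58.1 -36.   52.2] goal [495.6 218.9 110.6]
[-1.1  0.7  0.4] [-0.2 -0.2 -0.2] j [ 49.3  18.3 -47.8  59.4 -35.9  52.2] ik [ 49.2  18.3 -47.9  59.5 -36.1  52.3] goal [495.7 218.8 110.7]
[-4.7  0.5 -7.8] [ 0.4 -0.2  1.2] j [ 49.3  18.3 -47.8  59.4 -35.9  52.2] ik [ 50.2  17.3 -47.3  56.3 -36.9  53.4] goal [490.5 218.  118. ]
```

Run:
```python
from h import *
a=ctrl.get_image("top")[132:238,240:380]; w=ctrl.get_image("wrist")
cv2.imwrite("pics/c4.png",np.hstack([cv2.resize(a,(528,400),interpolation=cv2.INTER_CUBIC),w[:,190:450]]))
```

```text
(no output)
```

View pics/c4.png

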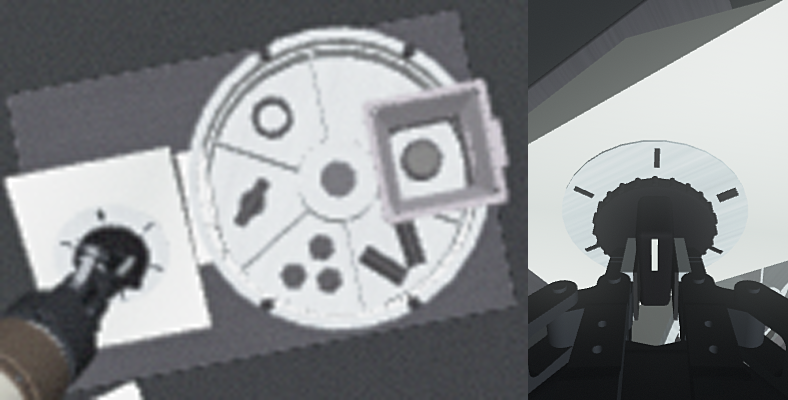

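The cap bin is under the chute and the white line meets the next tick. I'll let the knob come out while still holding it, then release.

```bash
python3 jog.py '0 0.2 0 0 0 1 0;-2 0.3 -4 0 0 1 0;-4 0.3 -8 0 0 1 0;-4 0.3 -8 0 0 1 0;-4 0.3 -8 0 0 1 0.7;-4 0.3 -8 0 0 1 0.7;-4 0.3 -8 0 0 1 0.7;-4 0.3 -40 0 0 1 0.7;-4 0.3 -100 0 0 1 0.7;-4 0.3 -130 0 0 1 0.7'
python3 - <<'E'
from kin2 import *
o=ctrl.get_obs();print(o["joint_pos"])
cv2.imwrite("pics/w5.png",ctrl.get_image("wrist"))
E
```

```text
t: 10.98
position: [439.7, 253.8, 224.7]
eef_rot: [149.7, 3.9, 61.9]
force: [0.5, 0.2, 0.0]
opening: 0.701
finger_force: 0.0
[ 62.86686736   8.59384377 -37.87211028  38.06858098 -54.66682492
  64.56237386]
```

View pics/w5.png

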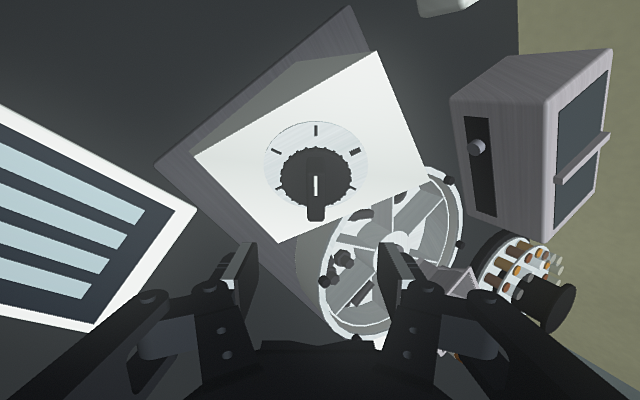

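Run:
```python
from kin2 import *
W=cam("wrist");xb,yb,zb=bez(YAW);t=np.radians(60);d=np.cos(t)*xb+np.sin(t)*yb;n=-np.sin(t)*xb+np.cos(t)*yb
for push in(0,10):
    P=lambda a,b,h:np.round(proj(W,B+a*d+b*n+(h-push)*zb),1)
    print(push,"bar ends top",P(27,0,46),P(-27,0,46),"-end low",P(-27,0,20),"skirt",P(32,0,20),P(0,32,20),P(0,-32,20))
print("bezel ctr",proj(W,B),"tick",proj(W,B+42*d))
g=cv2.imread("pics/w5.png")
print(g[120:245:2,316].tolist().__len__(),[(v,int(g[v,316].mean())) for v in range(125,232,3)])
print([(u,int(g[178,u].mean())) for u in range(264,372,3)])
# next: cap hover: pointing down over the cap
```

```text
0 bar ends top [316.7 176.1] [316.8 224.6] -end low [316.6 205.8] skirt [316.5 153.5] [281.7 183.8] [351.4 183.4]
10 bar ends top [316.6 169. ] [316.7 217. ] -end low [316.5 199.2] skirt [316.4 147.5] [282.5 177.4] [350.3 177.1]
bezel ctr (np.float64(316.38806900333293), np.float64(171.22770712376612)) tick (np.float64(316.30137204396783), np.float64(131.74117525402607))
63 [(125, 127), (128, 75), (131, 75), (134, 69), (137, 231), (140, 223), (143, 221), (146, 107), (149, 71), (152, 73), (155, 72), (158, 68), (161, 68), (164, 68), (167, 67), (170, 66), (173, 68), (176, 229), (179, 244), (182, 243), (185, 244), (188, 245), (191, 245), (194, 250), (197, 63), (200, 66), (203, 66), (206, 67), (209, 67), (212, 66), (215, 65), (218, 65), (221, 123), (224, 238), (227, 172), (230, 116)]
[(264, 228), (267, 220), (270, 221), (273, 218), (276, 220), (279, 224), (282, 69), (285, 70), (288, 70), (291, 70), (294, 70), (297, 70), (300, 69), (303, 69), (306, 61), (309, 68), (312, 59), (315, 246), (318, 53), (321, 68), (324, 69), (327, 68), (330, 68), (333, 69), (336, 69), (339, 69), (342, 70), (345, 71), (348, 70), (351, 149), (354, 220), (357, 220), (360, 216), (363, 222), (366, 226), (369, 225)]
```

Run:
```python
from kin2 import *
xb,yb,zb=bez(YAW)
for nm,o,tr in(("w2",dict(position=np.array([421.63,212.92,221.75]),eef_rot=[-179.61,-34.67,9.04]),0),("w5",None,60)):
    W=cam("wrist",o);t=np.radians(tr);d=np.cos(t)*xb+np.sin(t)*yb;n=-np.sin(t)*xb+np.cos(t)*yb
    g=cv2.imread(f"pics/{nm}.png").mean(2);u=317 if tr==0 else 316
    P=lambda a,h,b=0:np.round(proj(W,B+a*d+b*n+h*zb),1)[1]
    print(nm,"tick",P(42,0),"bar",P(27,46),P(-27,46),"in",P(27,36),P(-27,36),"skirt",P(32,20),P(32,12))
    pr=g[:,u];e=np.abs(np.diff(pr));print([(v+1,int(pr[v]),int(pr[v+1])) for v in range(120,245) if e[v]>25])
    dk=(cv2.imread(f"pics/{nm}.png").max(2)<100).astype(np.uint8);dk[:,:230]=0;dk[:,400:]=0;dk[:140]=0;dk[245:]=0
    n_,lab,st,ce=cv2.connectedComponentsWithStats(dk);i=lab[165 if tr==0 else 160,u];print(st[i],ce[i])
```

```text
w2 tick 140.6 bar 164.7 226.1 in 162.7 222.0 skirt 154.1 152.9
[(138, 226, 55), (148, 71, 119), (149, 119, 234), (154, 219, 88), (155, 88, 63), (169, 96, 223), (170, 223, 255), (192, 254, 198), (193, 198, 55), (229, 63, 144), (230, 144, 232)]
[ 282  154   70   75 3518] [316.54775441 188.97299602]
w5 tick 131.7 bar 176.1 224.6 in 169.0 217.0 skirt 153.5 148.7
[(121, 235, 168), (122, 168, 228), (125, 228, 127), (126, 127, 65), (136, 87, 201), (137, 201, 231), (146, 224, 107), (147, 107, 58), (175, 64, 95), (176, 95, 229), (196, 252, 44), (221, 56, 123), (222, 123, 255), (227, 244, 172), (228, 172, 101)]
[ 276  146   80   75 3484] [315.23564868 179.1891504 ]
```

Both the white line and the skirt edge agree with the knob fully out, once I allow for the 3 px bias seen at the tick. Now to the cap, with a look on the way.

```bash
cat > gd.py <<'E'
import sys
from kin2 import *
x,y,z,yaw=[float(a) for a in sys.argv[1:5]]
o=ctrl.get_obs();Rt=rpy([180,0,yaw]);s=ik([x,y,z],Rt,[0,30,0,0,-60,20])
print(*delta([x,y,z],Rt,o),"j",o["joint_pos"].round(1),"ik",s.x.round(1),s.cost.round(3))
E
python3 gd.py 440 254 240 -80.5; python3 gd.py 470 -272 150 -80.5
```

```text
[ -2.4   6.8 -10.2] [ 17.1 -36.1 139.2] j [ 63.    8.4 -37.7  38.1 -54.8  64.6] ik [ 48.3  10.2 -14.9  -0.  -64.9 -38.8] 0.0
[-446.4  182.8  229.7] [ 17.1 -36.1 139.2] j [ 63.    8.4 -37.7  38.1 -54.8  64.6] ik [-12.9  18.4 -17.7  -0.  -53.8  22.4] 0.0
```

```bash
python3 gd.py 460 -270 235 -80.5
```

```text
[-454.7  217.1  151.7] [ 17.1 -36.1 139.2] j [ 63.    8.4 -37.7  38.1 -54.8  64.6] ik [-13.   13.  -12.1  -0.  -65.   22.5] 0.0
```

```bash
python3 jog.py '0 0 -20 9 -18 70 1;-114 54 38 17 -36 139 1;-228 109 76 17 -36 139 1;-341 163 114 17 -36 139 1;-455 217 152 17 -36 139 1;-455 217 152 17 -36 139 1;-455 217 152 17 -36 139 1;-455 217 152 17 -36 139 1;-455 217 152 17 -36 139 1;-455 217 152 17 -36 139 1'; python3 gd.py 470 -272 150 -80.5
```

```text
t: 12.28
position: [457.5, -276.8, 232.9]
eef_rot: [172.5, -7.5, -44.6]
force: [0.8, 1.1, 0.4]
opening: 1.001
finger_force: 0.0
[ -5.3 -22.9  80.6] [ 4.9 -9.5 35.3] j [ -8.1  10.8 -20.5  12.3 -57.8  46.4] ik [-12.9  18.4 -17.7  -0.  -53.8  22.4] 0.0
```

```bash
python3 jog.py '-5 -23 40 5 -10 35 1;-5 -23 80 5 -10 35 1;-5 -23 80 5 -10 35 1;-5 -23 80 5 -10 35 1;-5 -23 80 5 -10 35 1;-5 -23 80 5 -10 35 1'
python3 - <<'E'
from h import *
o=ctrl.get_obs();W=cam("wrist",o)
g=ctrl.get_image("wrist");cv2.imwrite("pics/w6.png",g);print(o["position"],o["eef_rot"])
E
```

```text
t: 13.02
position: [470.7, -269.1, 150.9]
eef_rot: [179.9, 0.4, -79.7]
force: [-0.3, 0.2, 0.3]
opening: 1.0
finger_force: 0.0
[ 470.72482849 -269.14467032  150.89272835] [179.91907776   0.38499041 -79.65306121]
```

View pics/w6.png

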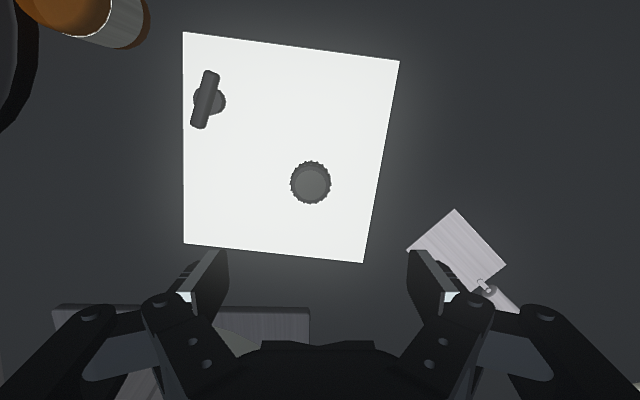

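The cap is at about (310,182) on the pad and the winged plug at (207,99), well clear. The fingers are at x=228 and 410.

```bash
cat > capf.py <<'E'
from h import *
o=dict(position=np.array([470.725,-269.145,150.893]),eef_rot=[179.919,.385,-79.653]);W=cam("wrist",o)
g=cv2.imread("pics/w6.png").max(2);m=(g<150).astype(np.uint8)
n,l,s,c=cv2.connectedComponentsWithStats(m);i=l[182,310];print(s[i],c[i])
x,y,w,h=s[i][:4];cc=(x+w/2,y+h/2)
a=onz(W,*cc,15);print(a,"top cam",onz(cam("top"),418.5,205,27), "width",np.linalg.norm(onz(W,x,cc[1],20)-onz(W,x+w,cc[1],20)))
E
python3 capf.py; python3 gd.py 476 -274 5 -80.5
```

```text
[ 290  160   41   44 1366] [310.15300146 182.14714495]
[ 476.85801096 -274.132604     15.        ] top cam [ 476.38936278 -274.32599778   27.        ] width 37.846133132557796
[  6.8  -4.4 145.9] [0.1 0.4 0.9] j [-12.8  18.4 -17.4  -0.4 -54.4  23.4] ik [-13.   30.2 -24.9  -0.  -34.9  22.5] 0.0
```

```bash
python3 jog.py '7 -5 40 0 0 1 1;7 -5 90 0 0 1 1;7 -5 130 0 0 1 1;7 -5 146 0 0 1 1;7 -5 146 0 0 1 1;7 -5 146 0 0 1 1;7 -5 146 0 0 1 0;7 -5 146 0 0 1 0;7 -5 146 0 0 1 0;7 -5 146 0 0 1 0'; python3 gd.py 476.6 -274.2 5 -80.5
```

```text
t: 14.32
position: [477.6, -274.4, 6.0]
eef_rot: [-180.0, 0.3, -80.7]
force: [-1.4, 1.0, 6.8]
opening: 0.404
finger_force: 60.0
[-0.3  1.   1. ] [-0.   0.3 -0.2] j [-13.2  30.3 -24.3  -0.6 -35.5  23. ] ik [-13.   30.3 -24.8  -0.  -34.9  22.5] 0.0
```

```bash
python3 jog.py '0 0 -60 0 0 0 0;0 0 -120 0 0 0 0;0 0 -180 0 0 0 0;0 0 -240 0 0 0 0;0 0 -240 0 0 0 0;0 0 -240 0 0 0 0'; python3 gd.py 573 -1 235 -80.5; python3 gd.py 582.6 -50.4 235 -80.5
```

```text
t: 15.08
position: [476.8, -275.3, 244.4]
eef_rot: [179.9, 0.5, -80.7]
force: [-0.3, 0.1, -1.3]
opening: 0.402
finger_force: 59.9
[-255.2 -139.1   11.3] [ 0.1  0.5 -0.2] j [-13.4  14.4  -8.5  -0.4 -67.3  22.8] ik [ 16.1  16.8  -6.7  -0.  -66.4  -6.6] 0.0
[-204.9 -140.6   10.9] [ 0.1  0.5 -0.2] j [-13.4  14.4  -8.5  -0.4 -67.3  22.8] ik [ 10.9  18.   -5.1  -0.  -66.9  -1.4] 0.0
```

Cap held. Moving over the chute.

```bash
python3 jog.py '-50 -35 5 0 0 0 0;-100 -70 8 0 0 0 0;-150 -105 10 0 0 0 0;-205 -141 11 0 0 0 0;-205 -141 11 0 0 0 0;-205 -141 11 0 0 0 0;-205 -141 11 0 0 0 0'
python3 - <<'E'
from h import *
o=ctrl.get_obs();g=ctrl.get_image("wrist");t=ctrl.get_image("top");cv2.imwrite("pics/t7.png",t);cv2.imwrite("pics/w7.png",g);print(o["position"],o["eef_rot"])
E
```

```text
t: 15.95
position: [582.7, -51.6, 234.5]
eef_rot: [179.8, 0.4, -80.8]
force: [0.0, 0.3, -0.5]
opening: 0.401
finger_force: 59.9
[582.66694172 -51.64812756 234.53461089] [179.84790967   0.38901443 -80.78423871]
```

View pics/w7.png

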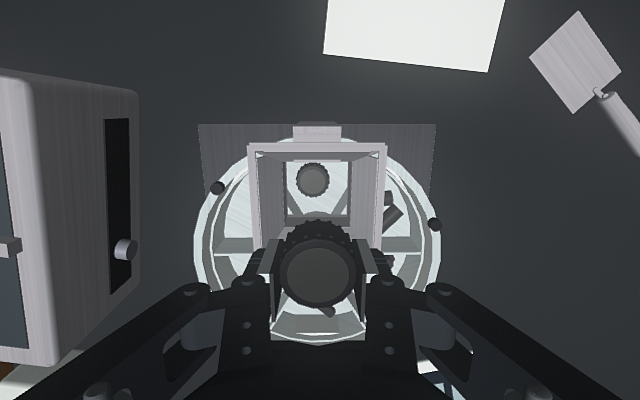

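```bash
python3 - <<'E'
from h import *
W=cam("wrist");ux=np.array([np.cos(np.radians(9.5)),np.sin(np.radians(9.5)),0]);uy=np.array([-ux[1],ux[0],0])
a=onz(W,247,143,150);b=onz(W,386,143,150);m=(a+b)/2
print(a,b,np.linalg.norm(a-b),np.degrees(np.arctan2(*(a-b)[1::-1])),"centre",m+48*uy)
E
python3 gd.py 582.6 -50.4 157 -80.5
```

```text
[640.68799858 -90.78492751 150.        ] [ 539.12202976 -107.17563516  150.        ] 102.88003363012544 9.167350214918056 centre [581.98272909 -51.63857246 150.        ]
[-0.9 -0.  78.2] [ 0.1  0.4 -0.3] j [ 10.6  18.1  -4.7  -0.4 -67.2  -1.2] ik [ 10.9  21.8 -11.4  -0.  -56.9  -1.4] 0.0
```

Chute centre confirmed at (582,−51.6), and the tool is on it. Lowering and dropping.

```bash
python3 jog.py '0 0 40 0 0 0 0;0 0 80 0 0 0 0;0 0 88 0 0 0 0;0 0 88 0 0 0 0;0 0 88 0 0 0 0.6;0 0 88 0 0 0 0.6;0 0 88 0 0 0 0.6;0 0 88 0 0 0 0.6'; python3 jog.py '0 0 -50 0 0 0 0.6;0 0 -100 0 0 0 0.6;0 0 -150 0 0 0 0.6;40 120 -150 0 0 0 0.6;80 240 -150 0 0 0 0.6;80 240 -150 0 0 0 0.6;80 240 -150 0 0 0 0.6;80 240 -150 0 0 0 0.6'
python3 - <<'E'
from h import *
a=ctrl.get_image("top")[132:238,240:380];s=ctrl.get_image("side")[120:285,255:405]
cv2.imwrite("pics/f8.png",np.hstack([cv2.resize(a,(436,330),interpolation=cv2.INTER_CUBIC),cv2.resize(s,(300,330),interpolation=cv2.INTER_CUBIC)]))
E
```

```text
t: 17.05
position: [583.4, -49.9, 147.7]
eef_rot: [180.0, 0.4, -80.7]
force: [-1.1, -0.4, -0.2]
opening: 0.605
finger_force: 0.0
t: 18.05
position: [356.5, -169.7, 297.7]
eef_rot: [-179.9, 0.4, -80.9]
force: [1.3, -0.7, 0.4]
opening: 0.606
finger_force: 0.0
```

View pics/f8.png

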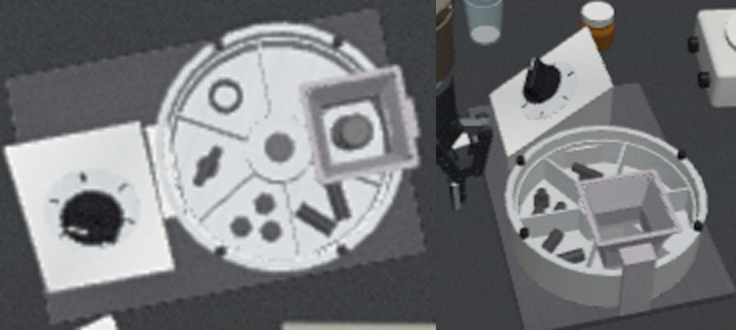

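The top view shows the cap through the chute mouth at (352,131), over the cap already in that bin, and the knob is aligned with its tick. The arm is clear, so I'll hand in.

```bash
python3 jog.py '0 0 0 0 0 0 0.6;0 0 0 0 0 0 0.6;0 0 0 0 0 0 0.6;0 0 0 0 0 0 0.6' >/dev/null; python3 -c "
from cell import ctrl
print(ctrl.hand_in())"
```

```text
the job is handed in; nothing more can be done
None
```

I turned the knob one place (+60°), which brought the screw-cap bin under the chute. The camera measurements indicate the knob sprung fully out. I then dropped the cap down the chute, where it lies over the cap already in that bin. I handed the job in at about 18.6 s with the arm clear of everything; no verdict came back.

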